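# Fetch the espresso cup from behind the canisters

### The job

The espresso cup is hemmed in by three tall containers on the wooden caddy. Clear all three containers off the caddy so that each stands entirely on the black rubber bar mat, then fetch the cup and stand it in the middle of the white saucer, and only after that put each container back in the middle of the coaster it came from. Keep everything upright and set it down without dropping it.

Things in the scene. Friction and masses are not known exactly. Their poses are not given: they have to be found in the camera images.
- canister: round brushed-steel canister, 66 mm diameter, straight-sided, lid top at 130 mm with a small black knob (18 mm wide) up to 140 mm, about 0.3 kg, loose. Starts on the round coaster. Origin: centre of its underside, z up.
- square_tin: square grey tin with a bare metal lid of the same width, 56 x 56 mm, 128 mm tall, about 0.25 kg, loose. Starts on the square coaster, its sides within 0.15 rad of the coaster's. Origin: centre of its underside, x and y square to its sides, z up.
- glass_jar: round glass jar with a light wooden lid of the same diameter, 56 mm diameter, straight-sided, 124 mm tall, about 0.28 kg, loose. Starts on the hexagonal coaster. Origin: centre of its underside, z up.
- espresso_cup: low white cup without handle, open at the top, 60 mm diameter at the rim tapering to 58 mm near the foot (foot 48 mm), 55 mm tall, wall 4 mm, about 0.15 kg, loose. Starts on the caddy board near the middle of its far side, with the three containers around it. Origin: centre of its underside, z up.
- caddy: fixed dark wooden board, 200 mm (its x) by 310 mm (its y) by 12 mm thick, with a 26 mm high, 6 mm thick rail along its far (+x) edge. The coasters lie on it at four spots, two in front of the cup and one on each side of it; the fourth spot has a fixed white spoon rest (70 mm diameter, 9 mm high). Origin: centre of the board's underside, x away from the robot.
- round_coaster: fixed round cork coaster on the caddy, 84 mm diameter, 5 mm thick: the canister's place. Origin: centre of its underside.
- square_coaster: fixed square cork coaster on the caddy, 76 x 76 x 5 mm, sides parallel to the caddy's: the square tin's place. Origin: centre of its underside.
- hex_coaster: fixed hexagonal cork coaster on the caddy, 76 mm across flats, 5 mm thick: the glass jar's place. Origin: centre of its underside.
- bar_mat: fixed black rubber bar mat on the counter to one side of the caddy (left or right), 300 mm along its x, 160 mm along its y, 8 mm thick: the side area. Origin: centre of its underside, x roughly away from the robot.
- saucer: fixed white saucer on the counter on the other side of the caddy, 136 mm diameter; flat middle of 90 mm diameter 6 mm above the counter, with a thin grey disc of 60 mm in its centre, edge rising to 12 mm. Origin: centre of its underside.

How it is judged:
By the outcome, as a careful person would: the job done as asked, in the order asked, and still so for the second after the job is handed in, with the robot touching nothing.
It also fails if it takes over 144 s, if anything falls off the work surface, if the arm or the gripper's body presses on something with over 40 N, if the wrist force passes 120 N, or if a joint passes its speed limit or range.

### The arm

A 6-joint arm with a two-finger parallel gripper is mounted at the origin on the work surface. World frame = base frame: x ahead of the robot, y to its left, z up, the work surface at z = 0. Lengths are in mm, angles in rad, forces in N, time in s.
With the tool pointing down it reaches from about 400 to 825 mm from the base axis. Payload 7 kg.
Tool frame: the origin (TCP) lies at the very end of the fingers, on their centre line; the grasp point (between the pads) lies 19 mm behind it; z points along the fingers, y is the line along which they close (so a half turn about z gives the same grasp; the last joint's range is limited). The gripper opens to 88 mm and grips with 3 to 60 N. Pads are 19 mm wide; open, the fingers measure 130 mm over their backs; the gripper's body (78 mm by 193 mm) begins 47 mm behind the grasp point.
Start: joints at [1.521, 0.359, 0.012, 0, -1.224, -0.288], TCP at [223.711, 636.827, 226.561] pointing down, gripper open.
Joint ranges: [-3.07, 3.07], [-1.43, 2.12], [-1.02, 1.25], [-3.03, 1.67], [-3.05, -0], [-3.03, 3.03]. Speed limits (rad/s): [2.39, 2.39, 3.01, 3.14, 3.14, 3.14].

### API

Orientations are given as a unit quaternion [x, y, z, w].
In Python, from plant import bot gives the robot as it stands. Calls block until the motion is done:
- bot.move_ptp(position, orientation): joint-space move of the TCP to a pose.
- bot.line_to(position, velocity=150, ori=None): straight line of the TCP; ori=None keeps the orientation; velocity is the mean speed in mm/s.
- bot.move_joints(angles): joint-space move.
- bot.move_gripper(opening, force=None): finger opening in mm; force is the grip in N (None keeps the last); returns when the fingers have stopped.
- bot.pause(seconds).
- bot.solve_ik(position, orientation): joint angles nearest the present ones, or None.
- bot.read_state(): the state.
- bot.camera(name): name is "side" or "top"; returns the picture (400x640x3 uint8, red, green, blue); there is no depth.
- bot.get_calibration(name): a dict with "fx", "fy", "cx", "cy" (pixels), "view" (4x4, takes a point from world to camera coordinates). Camera axes: x right, y up, looking along -z (the intrinsics and any distortion apply to the point x, -y, -z); pixel columns grow to the right and rows downward; lengths in mm; the calibration is good to about 2 mm. A picture is of the moment at which its call begins. get_calibration takes no time and is no camera call.
A pose or a line that the arm cannot do raises bot.Unreachable and nothing moves.
- bot.close_job(): hands the job in; it is judged then, once.
The state is a dict: "t": time; "joint_pos": joint angles; "qvel": joint speeds; "tau": joint torques, N m; "tcp_pos": TCP position; "eef_rot": TCP orientation; "contact_force": force on the tool from outside, world axes, zero at the start; "moment": the same for the moment, N m; "width": finger opening in mm; "finger_force": force on a finger pad.
Only numpy, scipy, OpenCV 4.12 (cv2) and the standard library are available. Lean on these libraries where they do the work, as an engineer would, in place of code of your own. Each camera call takes 0.05 s, during which the arm holds its last target. There are 200 camera calls.

## Working session

There is one attempt and no reset: what is moved stays moved. The work goes in short steps, each a Python script; the robot and the scene stay as the last script left them, time stands still between calls to the robot, and variables do not carry over. Pictures are saved under pics/ and viewed, at most 14 in all, crops included, and the job is handed in when it is done.

```bash
ls; mkdir -p pics; python3 - <<'E'
from plant import bot
import cv2,numpy as np
for n in("top","side"):
    im=bot.camera(n); cv2.imwrite(f"pics/{n}0.png",im[:,:,::-1])
    c=bot.get_calibration(n); print(n,c)
s=bot.read_state(); print(s)
E
```

```text
pics
top {'fx': 448.71155228086224, 'fy': 448.71155228086224, 'cx': 315.02709950146607, 'cy': 205.53612180662017, 'view': array([[-1.31945338e-01, -9.91244789e-01,  4.91895499e-03,
         5.93458435e+01],
       [ 9.67784256e-01, -1.27745812e-01,  2.16966915e-01,
        -5.75619321e+02],
       [-2.14438948e-01,  3.33882601e-02,  9.76166565e-01,
        -1.03881598e+03],
       [ 0.00000000e+00,  0.00000000e+00,  0.00000000e+00,
         1.00000000e+00]])}
side {'fx': 491.27242704471485, 'fy': 491.27242704471485, 'cx': 324.7707996482722, 'cy': 195.9955304544116, 'view': array([[-8.95602696e-01, -4.44700943e-01, -1.16996948e-02,
         5.12400390e+02],
       [ 3.29302729e-01, -6.80420864e-01,  6.54665686e-01,
        -2.11647985e+02],
       [-2.99091164e-01,  5.82467612e-01,  7.55827994e-01,
        -8.98610122e+02],
       [ 0.00000000e+00,  0.00000000e+00,  0.00000000e+00,
         1.00000000e+00]])}
{'t': 0.1, 'joint_pos': array([ 1.52113664e+00,  3.59338590e-01,  1.11404740e-02, -2.84389916e-04,
       -1.22411618e+00, -2.88098879e-01]), 'qvel': array([-0.00111553, -0.00198835,  0.00172614, -0.00012128, -0.00059644,
       -0.0004748 ]), 'tau': array([-1.60851559e-03, -5.84160483e+01,  2.93749863e+01,  7.01547816e+00,
        1.01110016e-02, -5.69425492e-05]), 'tcp_pos': array([223.56636883, 636.42910819, 225.70129593]), 'eef_rot': array([ 9.85765322e-01, -1.68125358e-01, -4.24779529e-05,  7.69497820e-04]), 'contact_force': array([ 0.53429142, -0.35210217,  0.57619212]), 'moment': array([-0.00148032, -0.02421422,  0.03654195]), 'finger_force': 0.0, 'width': 87.61609355612204}
```

View pics/top0.png

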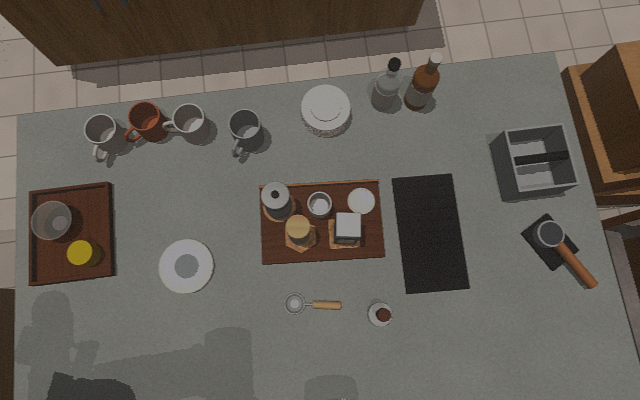

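View pics/side0.png

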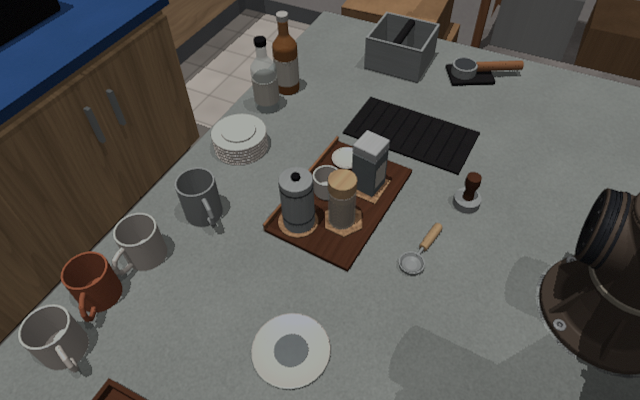

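The top view has image right = −y and up = +x. The canister lid is at about (275,195), the jar lid at (298,228), the tin lid at (348,225) and the cup at (319,205). The mat is on the right at (430,233) and the saucer on the left at (186,266). The side view agrees. Next I'll crop the containers and make first measurements.

```bash
cat > h.py <<'E'
from plant import bot
import cv2,numpy as np
def ray(n,uv):
    c=bot.get_calibration(n);V=c["view"];R,t=V[:3,:3],V[:3,3]
    d=np.array([(uv[0]-c["cx"])/c["fx"],-(uv[1]-c["cy"])/c["fy"],-1.])
    return -R.T@t,R.T@d
def onz(n,uv,z):
    o,d=ray(n,uv);return o+d*(z-o[2])/d[2]
def two(ut,us):
    (a,d),(b,e)=ray("top",ut),ray("side",us)
    s=np.linalg.lstsq(np.c_[d,-e],b-a,rcond=None)[0]
    p,q=a+d*s[0],b+e*s[1];return (p+q)/2,np.linalg.norm(p-q)
def proj(n,p):
    c=bot.get_calibration(n);q=c["view"][:3,:3]@np.array(p,float)+c["view"][:3,3]
    return np.array([c["cx"]+c["fx"]*q[0]/-q[2],c["cy"]-c["fy"]*q[1]/-q[2]])
def shot(n,name):
    im=np.ascontiguousarray(bot.camera(n)[:,:,::-1]);cv2.imwrite(f"pics/{name}.png",im);return im
E
python3 - <<'E'
from h import *
np.set_printoptions(precision=1,suppress=True)
a=cv2.imread("pics/top0.png");b=cv2.imread("pics/side0.png")
A=cv2.resize(a[170:270,250:400],None,fx=5,fy=5,interpolation=cv2.INTER_CUBIC)
B=cv2.resize(b[120:270,260:420],None,fx=4,fy=4,interpolation=cv2.INTER_CUBIC)
cv2.imwrite("pics/c1.png",A);cv2.imwrite("pics/c2.png",B)
print("knob",two((275,194),(295,177)))
for nm,u,z in [("can",(275,195),157),("jar",(298,228),141),("tin",(348,227),145),("cup",(319.5,205),67),("sauc",(186,266),6)]:print(nm,onz("top",u,z))
for u in [(393,179),(452,174),(469,290),(406,293)]:print("mat",onz("top",u,8))
E
```

```text
knob (array([596.7,  72.4, 152.9]), np.float64(0.6543051151929968))
can [593.7  72.6 157. ]
jar [514.9  30.7 141. ]
tin [501.8 -80.9 145. ]
cup [577.5 -27.7  67. ]
sauc [479.4 322.4   6. ]
mat [ 634.4 -230.5    8. ]
mat [ 627.5 -386.5    8. ]
mat [ 327.7 -369.2    8. ]
mat [ 341.1 -212.8    8. ]
```

View pics/c1.png

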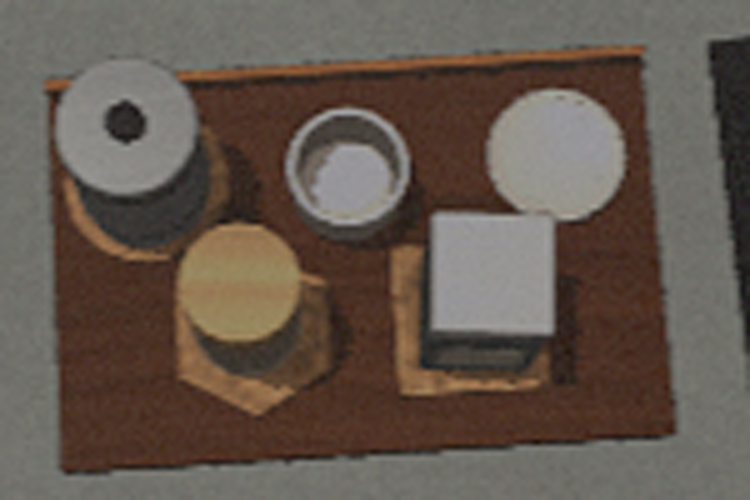

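View pics/c2.png

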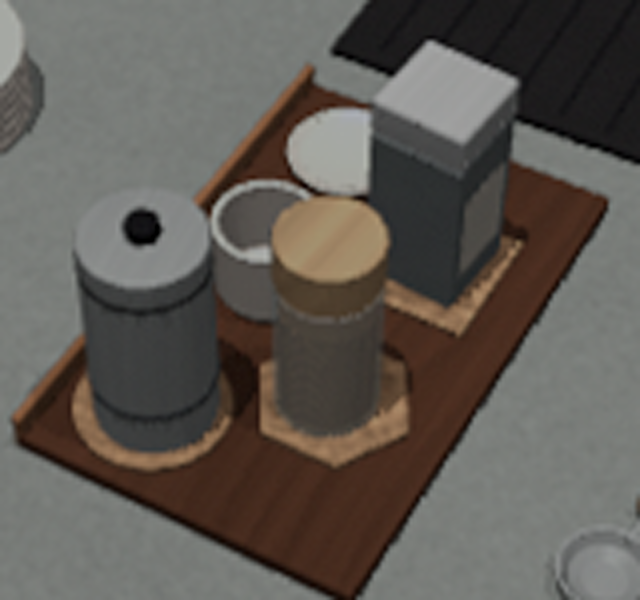

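The crops show the canister lid centred at crop (127,127) and the jar lid at (238,282). The tin lid corners are at about (432,212), (554,213), (554,332) and (432,333), and the cup rim is centred at (347,168). In the side crop the lids are at (143,238), (330,240) and (446,94). I'll check these across the two views and test the reach.

```bash
cat >> h.py <<'E'
def q(a):return [float(np.cos(a/2)),float(np.sin(a/2)),0.,0.]
E
python3 - <<'E'
from h import *
np.set_printoptions(precision=2,suppress=True)
T=lambda x,y:((x+.5)/5-.5+250,(y+.5)/5-.5+170)
S=lambda x,y:((x+.5)/4-.5+260,(y+.5)/4-.5+120)
for n,t,s,z in[("can",T(127,127),S(143,238),147),("jar",T(238,282),S(330,240),141),("tin",T(493,272),S(446,94),145)]:
    print(n,onz("top",t,z),onz("side",s,z),two(t,s))
print("cup",onz("top",T(347,168),67))
c=[onz("top",T(*p),145) for p in[(432,212),(554,213),(554,332),(432,333)]]
for i in range(4):
    d=c[(i+1)%4]-c[i];print("edge",np.linalg.norm(d),np.arctan2(d[1],d[0]))
for p in [(62,472),(676,436)]:print("caddy",onz("top",T(*p),12))
p,r=onz("top",T(62,472),12),onz("top",T(676,436),12);d=p-r;print(np.linalg.norm(d),np.arctan2(d[1],d[0])-np.pi/2)
a=cv2.imread("pics/top0.png")
m=((a.max(2)<45)*255).astype(np.uint8);m[:, :385]=0;m[:,480:]=0;m[:165]=0;m[300:]=0
cs=max(cv2.findContours(cv2.morphologyEx(m,cv2.MORPH_CLOSE,np.ones((5,5))),0,1)[0],key=cv2.contourArea)
P=np.array([onz("top",u,8)[:2] for u in cs[:,0]],np.float32);print("mat",cv2.minAreaRect(P))
for b in[(502,-81,101),(515,31,101),(594,73,101),(585,-300,92),(490,-300,92),(395,-300,92),(479,322,21)]:
    print(b,[None if bot.solve_ik(list(b[:2])+[z],q(k)) is None else bot.solve_ik(list(b[:2])+[z],q(k))[[0,5]] for z in (b[2],b[2]+80) for k in(0,np.pi)])
E
```

```text
can [596.24  73.09 147.  ] [596.06  72.23 147.  ] (array([595.8 ,  72.99, 147.93]), np.float64(0.3980528758803762))
jar [519.72  31.93 141.  ] [518.67  30.1  141.  ] (array([518.68,  31.75, 142.88]), np.float64(1.4125100064736826))
tin [508.5  -82.36 145.  ] [507.05 -82.53 145.  ] (array([507.79, -82.5 , 144.99]), np.float64(1.4412889541836917))
cup [582.1 -27.1  67. ]
edge 55.208527268152174 -1.7104784313318884
edge 54.348708491238476 2.987312855815879
edge 54.57682540248987 1.4474774839626636
edge 55.23614856067576 -0.1424760982311834
caddy [458.66 132.53  12.  ]
caddy [ 436.04 -174.82   12.  ]
308.17432982096994 -0.07346833629961536
mat ((484.49273681640625, -298.2352294921875), (157.85800170898438, 298.64544677734375), 87.2250747680664)
(502, -81, 101) [array([0.23, 1.34]), array([ 0.23, -1.8 ]), array([0.23, 1.34]), array([ 0.23, -1.8 ])]
(515, 31, 101) [array([0.44, 1.13]), array([ 0.44, -2.01]), array([0.44, 1.13]), array([ 0.44, -2.01])]
(594, 73, 101) [array([0.45, 1.12]), array([ 0.45, -2.02]), array([0.45, 1.12]), array([ 0.45, -2.02])]
(585, -300, 92) [array([-0.18,  1.75]), array([-0.18, -1.39]), array([-0.18,  1.75]), array([-0.18, -1.39])]
(490, -300, 92) [array([-0.21,  1.78]), array([-0.21, -1.36]), array([-0.21,  1.78]), array([-0.21, -1.36])]
(395, -300, 92) [array([-0.25,  1.82]), array([-0.25, -1.32]), array([-0.25,  1.82]), array([-0.25, -1.32])]
(479, 322, 21) [array([0.93, 0.64]), array([ 0.93, -2.5 ]), array([0.93, 0.64]), array([ 0.93, -2.5 ])]
```

Both views agree to within 1–2 mm and the sizes check out. The tin yaw is about −0.14, the caddy's about −0.073 and the mat's about −0.048. I'll move the tin first.

```bash
cat >> h.py <<'E'
def T():return bot.read_state()["t"]
def pick(x,y,a,zt,force,lift=85,ptp=True):
    if ptp: bot.move_ptp([x,y,zt+lift],q(a))
    else: bot.line_to([x,y,zt+lift],300,q(a))
    bot.line_to([x,y,zt],150)
    bot.move_gripper(40,force)
    s=bot.read_state();print("grip w=%.1f f=%.1f F=%s t=%.1f"%(s["width"],s["finger_force"],s["contact_force"].round(1),s["t"]),s["tcp_pos"].round(1))
    bot.line_to([x,y,zt+lift],180)
    s=bot.read_state();print("lifted w=%.1f F=%s"%(s["width"],s["contact_force"].round(1)))
def place(x,y,a,zt,lift=85,open_=88):
    bot.line_to([x,y,zt+lift],280,q(a))
    bot.line_to([x,y,zt+4],130)
    bot.pause(.2);f0=bot.read_state()["contact_force"][2]
    for k in np.arange(3,-2.6,-.5):
        bot.line_to([x,y,zt+k],15)
        f=bot.read_state()["contact_force"][2]-f0
        if f>2.5:break
    s=bot.read_state();print("down k=%.1f df=%.1f"%(k,f),s["tcp_pos"].round(1))
    bot.move_gripper(open_);bot.pause(.2)
    bot.line_to([x,y,zt+lift],180)
    print("t=%.1f"%T())
E
python3 - <<'E'
from h import *
pick(508,-82.4,-.135,101,25)
place(396,-294,-.048,92)
shot("top","t1")
E
```

```text
grip w=56.7 f=24.7 F=[-0.6 -0.3  2.8] t=4.2 [508.2 -82.5 101.3]
lifted w=56.5 F=[-0.5 -0.1 -2.2]
down k=0.0 df=3.9 [ 396.1 -294.1   92.3]
t=10.1
```

```bash
python3 - <<'E'
from h import *
pick(519,31.2,-.05,101,25)
place(484,-298,-.048,92)
pick(596,72.8,-.05,101,25)
place(575,-302.5,-.048,92)
bot.move_ptp([540,150,220],q(0))
im=shot("top","t2");b=shot("side","s2")
cv2.imwrite("pics/c3.png",cv2.resize(im[165:305,250:490],None,fx=3.3,fy=3.3,interpolation=cv2.INTER_CUBIC))
print(T())
E
```

```text
grip w=55.6 f=25.0 F=[ 0.1 -0.4  2.1] t=12.8 [519.1  31.2 101.2]
lifted w=56.0 F=[-0.6  0.  -3.8]
down k=0.0 df=4.4 [ 484.2 -298.1   92.3]
t=19.1
grip w=65.8 f=25.0 F=[-0.3 -0.9  4. ] t=21.7 [596.4  72.9 101.7]
lifted w=65.8 F=[ 0.2  0.5 -2.6]
down k=0.0 df=6.5 [ 575.2 -302.6   92.7]
t=28.0
29.7667
```

View pics/c3.png

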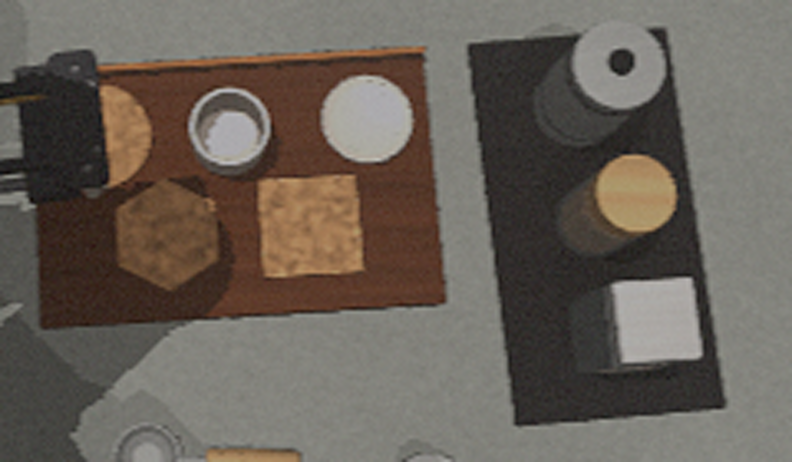

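The containers stand clear of the edges on the mat, and the arm hides the round coaster for now. Next I'll measure the saucer and the cup (side view too), then move the cup.

```bash
python3 - <<'E'
from h import *
np.set_printoptions(precision=1,suppress=True)
for n,f,box in(("top","top0",(150,230,225,305)),("side","side0",(240,300,340,395))):
    a=cv2.imread(f"pics/{f}.png");g=cv2.GaussianBlur(a,(3,3),0).min(2)
    x0,y0,x1,y1=box;g=g[y0:y1,x0:x1];th,m=cv2.threshold(g,0,255,cv2.THRESH_OTSU)
    cs,h=cv2.findContours(m,cv2.RETR_CCOMP,cv2.CHAIN_APPROX_NONE)
    for c,hh in zip(cs,h[0]):
        if cv2.contourArea(c)<200:continue
        z=12 if hh[3]<0 else 6
        P=np.array([onz(n,u+[x0,y0],z)[:2] for u in c[:,0]],np.float32)
        print(n,th,z,cv2.fitEllipse(P))
b=cv2.imread("pics/s2.png")
cv2.imwrite("pics/c4.png",cv2.resize(b[120:270,260:420],None,fx=4,fy=4,interpolation=cv2.INTER_CUBIC))
E
```

```text
top 128.0 12 ((480.216796875, 323.03509521484375), (130.40859985351562, 131.31520080566406), 69.96004486083984)
top 128.0 6 ((480.2336120605469, 322.0839538574219), (61.68495178222656, 62.30675506591797), 96.15946960449219)
side 139.0 12 ((480.0516662597656, 318.993408203125), (132.45315551757812, 133.14524841308594), 21.286291122436523)
side 139.0 6 ((479.690185546875, 318.61578369140625), (62.00040817260742, 62.57624435424805), 159.20516967773438)
```

View pics/c4.png

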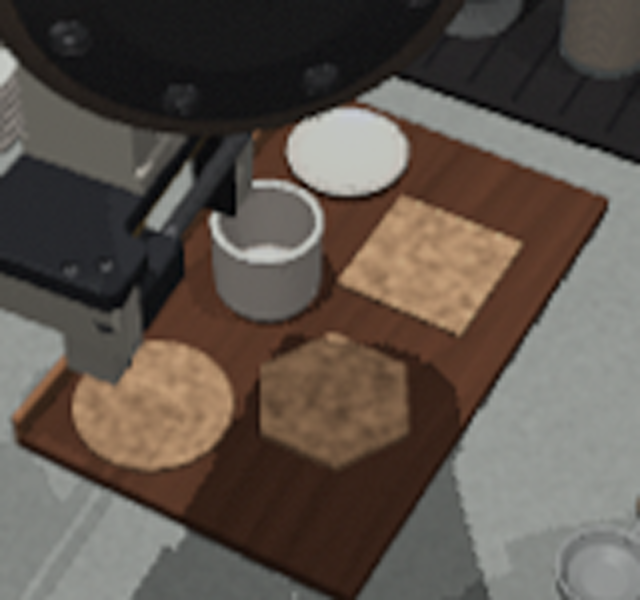

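In the side crop the cup rim is centred at (267,222) and the gripper is well clear of the cup.

```bash
python3 - <<'E'
from h import *
np.set_printoptions(precision=1,suppress=True)
p=(onz("top",(319.1,203.3),67)+onz("side",(326.5,175.1),67))/2
print(onz("top",(319.1,203.3),67),onz("side",(326.5,175.1),67))
assert abs(p[0]-581)<5 and abs(p[1]+27)<4
pick(p[0],p[1],-.07,27,15,lift=70)
place(480,320.5,0,21,lift=90)
bot.move_ptp([520,-120,330],q(0))
im=shot("top","t5");b=shot("side","s5")
A=cv2.resize(im[225:310,145:230],None,fx=4.7,fy=4.7,interpolation=cv2.INTER_CUBIC)
B=cv2.resize(b[310:395,240:340],None,fx=4,fy=4.7,interpolation=cv2.INTER_CUBIC)
cv2.imwrite("pics/c5.png",np.hstack([A,B]));print(T())
E
```

```text
[581.8 -27.3  67. ] [582.  -29.9  67. ]
grip w=60.2 f=15.0 F=[-2.2 -0.2  5.1] t=31.8 [582.2 -28.7  27.5]
lifted w=59.7 F=[-0.3  0.1 -1.8]
down k=0.0 df=6.3 [480.1 320.6  21.5]
t=38.1
40.0333
```

View pics/c5.png

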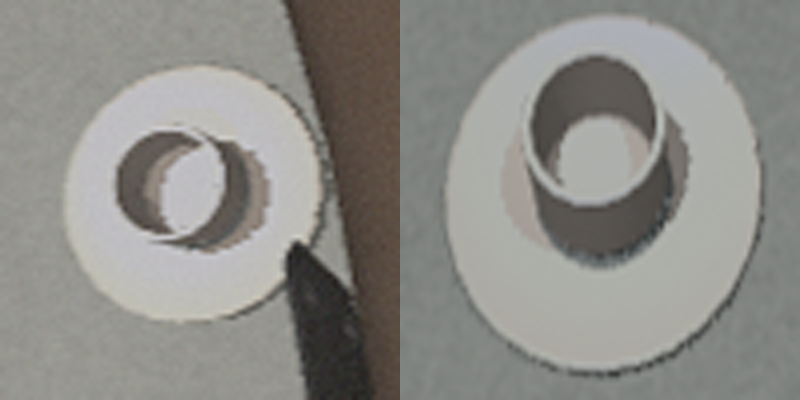

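View pics/t5.png

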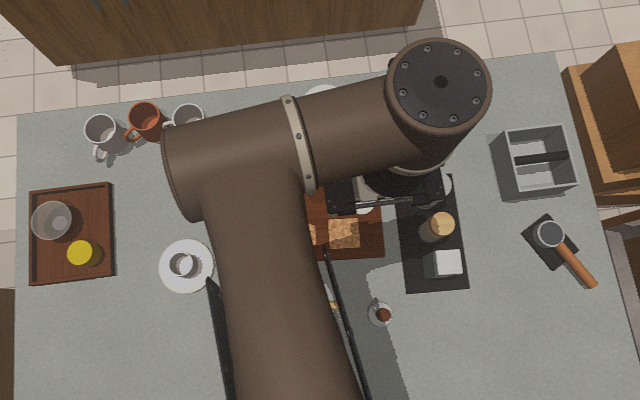

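The cup stands on the saucer and the disc can be seen around it. I'll quantify the cup's position, and park the arm on the left to view the coasters.

```bash
python3 - <<'E'
from h import *
np.set_printoptions(precision=1,suppress=True)
print("cup top",onz("top",(181,264),61),"side",onz("side",(288.4,337.05),61))
bot.move_joints([1.521,.359,.012,0,-1.224,-.288]);print(T())
im=shot("top","t6");b=shot("side","s6")
A=cv2.resize(im[170:270,250:390],None,fx=4,fy=4,interpolation=cv2.INTER_CUBIC)
cv2.imwrite("pics/c6.png",A)
for n,I,(x0,y0,x1,y1) in(("top",im,(262,190,383,260)),("side",b,(270,160,405,245))):
    h=cv2.cvtColor(cv2.bilateralFilter(I,5,40,5),cv2.COLOR_BGR2HSV)[y0:y1,x0:x1]
    v=h[...,2];th,_=cv2.threshold(v,0,255,cv2.THRESH_OTSU)
    m=((v>th)&(h[...,1]>60)&(h[...,0]>8)&(h[...,0]<30)).astype(np.uint8)*255
    m=cv2.morphologyEx(m,cv2.MORPH_OPEN,np.ones((3,3)));m=cv2.morphologyEx(m,cv2.MORPH_CLOSE,np.ones((5,5)))
    cv2.imwrite(f"pics/m6{n}.png",m)
    for c in cv2.findContours(m,0,1)[0]:
        if cv2.contourArea(c)<150:continue
        P=np.array([onz(n,u+[x0,y0],17)[:2] for u in c[:,0]],np.float32)
        M=cv2.moments(P);print(n,th,len(c),"centroid",M["m10"]/M["m00"],M["m01"]/M["m00"],"area",M["m00"],cv2.minAreaRect(P))
E
```

```text
cup top [479.  319.2  61. ] side [478.9 320.8  61. ]
42.9167
top 106.0 93 centroid 516.8292019661421 29.209477053931124 area 4724.736073316087 ((515.808349609375, 29.659984588623047), (75.94581604003906, 81.46004486083984), 82.47138977050781)
top 106.0 114 centroid 508.9222738822154 -80.32491439533226 area 5443.414721044945 ((508.9943542480469, -80.42288970947266), (77.31594848632812, 75.24360656738281), 85.82728576660156)
top 106.0 99 centroid 600.7514168521361 74.26120695518395 area 5336.729565225542 ((601.195068359375, 74.37613677978516), (84.75928497314453, 81.2993392944336), 82.4908676147461)
side 101.0 100 centroid 600.1264759135363 70.24677435374458 area 5282.746226008749 ((600.8243408203125, 69.9534912109375), (82.01314544677734, 82.00379943847656), 25.915185928344727)
side 101.0 104 centroid 516.7562929677059 25.373459315974053 area 4881.196274169177 ((516.8062133789062, 24.69347381591797), (76.12358093261719, 84.96243286132812), 25.912755966186523)
side 101.0 102 centroid 508.74485634047784 -84.02136045884085 area 5559.553514642175 ((508.7951965332031, -83.81227111816406), (78.04036712646484, 75.73834991455078), 85.8875503540039)
```

View pics/c6.png

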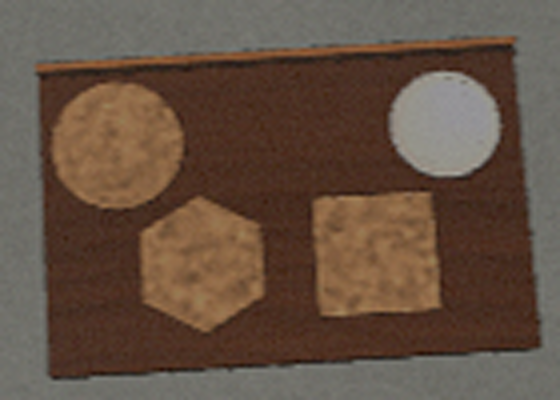

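The coasters came out at round (600.4,72.2), hex (516.8,27.3) and square (508.8,−82.2), with areas that match their given sizes. The cup is within about 1 mm of the saucer's middle. Now the containers go back.

```bash
python3 - <<'E'
from h import *
pick(575,-302.5,-.048,92,25)
place(600.4,72.2,-.05,101)
pick(484,-298,-.048,92,25,ptp=False)
place(516.8,27.3,-.05,101)
pick(396,-294,-.048,92,25,ptp=False)
place(508.8,-82.2,-.073,101)
bot.move_joints([1.521,.359,.012,0,-1.224,-.288]);print(T())
im=shot("top","t7");b=shot("side","s7")
A=cv2.resize(im[170:295,150:390],None,fx=3.3,fy=3.3,interpolation=cv2.INTER_CUBIC)
B=cv2.resize(b[120:270,260:420],None,fx=4,fy=4,interpolation=cv2.INTER_CUBIC)
A=cv2.resize(im[170:270,250:400],None,fx=5,fy=5,interpolation=cv2.INTER_CUBIC)
cv2.imwrite("pics/c7.png",A);cv2.imwrite("pics/c8.png",B)
E
```

```text
grip w=65.5 f=25.0 F=[0.4 0.2 4. ] t=47.7 [ 575.4 -302.6   92.7]
lifted w=65.5 F=[ 0.1  0.5 -3. ]
down k=0.0 df=7.9 [600.6  72.2 101.7]
t=54.0
grip w=55.5 f=25.0 F=[0.4 0.8 3.1] t=56.8 [ 484.2 -298.2   92.3]
lifted w=55.8 F=[-0.6  0.  -4.2]
down k=0.0 df=3.3 [516.9  27.3 101.3]
t=63.0
grip w=56.4 f=24.8 F=[-0.4 -0.   3.6] t=65.7 [ 396.2 -294.1   92.2]
lifted w=55.9 F=[-0.8  0.8 -3.4]
down k=0.0 df=4.0 [508.9 -82.2 101.3]
t=71.6
74.3417
```

View pics/c7.png

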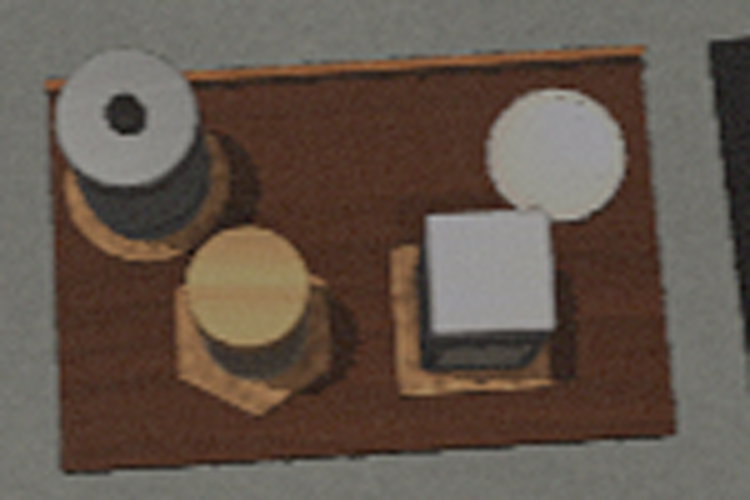

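View pics/c8.png

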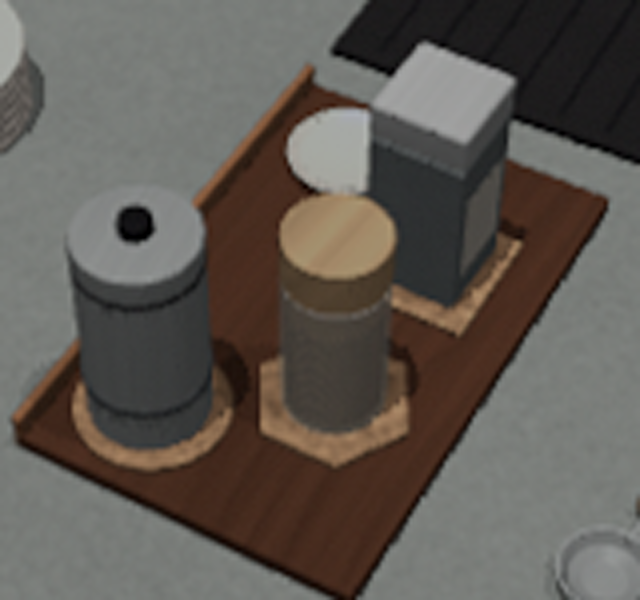

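Everything is upright on its coaster. Lid centres are: canister (128,118) top and (136,236) side, jar (248,286) and (338,236), tin (490,271) and (444,95). I'll check the offsets from the coasters.

```bash
python3 - <<'E'
from h import *
np.set_printoptions(precision=1,suppress=True)
T_=lambda x,y:((x+.5)/5-.5+250,(y+.5)/5-.5+170)
S=lambda x,y:((x+.5)/4-.5+260,(y+.5)/4-.5+120)
for n,t,s,z,c in[("can",T_(128,118),S(136,236),147,(600.4,72.2)),("jar",T_(248,286),S(338,236),141,(516.8,27.3)),("tin",T_(490,271),S(444,95),145,(508.8,-82.2))]:
    a,b=onz("top",t,z),onz("side",s,z);print(n,a,b,"off",((a+b)/2)[:2]-c)
# same-height check: base circle edges of canister and round coaster in side view
print("can base: left/right/front",[onz("side",S(*p),17) for p in[(89,405),(212,405),(150,447)]])
E
```

```text
can [600.4  72.2 147. ] [599.6  72.5 147. ] off [-0.4  0.2]
jar [517.3  27.7 141. ] [516.4  26.1 141. ] off [ 0.  -0.4]
tin [509.1 -81.1 145. ] [507.7 -81.4 145. ] off [-0.4  0.9]
can base: left/right/front [array([629. ,  85.9,  17. ]), array([571.4,  58. ,  17. ]), array([587.4,  96. ,  17. ])]
```

```bash
python3 -c "
from plant import bot
print(bot.close_job())"
```

```text
the job is handed in; nothing more can be done
None
```

The job is handed in after about 74 s on the robot's clock: all three containers went onto the mat, the cup went to about 1 mm from the middle of the saucer, and then each container went back to within about 1 mm of its coaster's middle by the camera measurements, everything upright.

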